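# Turn the top swatch leaf of the finish comparator

### The arm

A 6-joint arm with a two-finger parallel gripper is mounted at the origin on a cart in front of the work surface, level with it; the furniture and walls round the work are solid. World frame = base frame: x ahead of the robot, y to its left, z up, the work surface at z = 0. Lengths are in mm, angles in rad, forces in N, time in s.
With the tool pointing down it reaches from about 400 to 925 mm from the base axis. Payload 12.5 kg.
Tool frame: the origin (TCP) lies on the mounting face of the last link; the fingertips stand 190 mm ahead of it and the grasp point (between the pads) lies 171 mm ahead of it; z points along the fingers, y is the line along which they close (so a half turn about z gives the same grasp; the last joint's range is limited). The gripper opens to 95 mm and grips with 3 to 60 N. Pads are 20 mm wide; open, the fingers measure 119 mm over their backs; the gripper's body (75 mm by 180 mm) begins 59 mm behind the grasp point.
Start: joints at [-1.234, 0.491, 1.559, -0, 1.092, -0.106], TCP at [267.813, -564.713, 404.761] pointing down, gripper open.
Joint ranges: [-3.1, 3.1], [-0.84, 2.19], [0.05, 2.79], [-1.13, 4.28], [0.06, 2.93], [-2.69, 2.69]. Speed limits (rad/s): [2.22, 2.22, 2.79, 3.14, 3.14, 3.14].

### API

Orientations are given as [roll, pitch, yaw] about the fixed x, y, z axes, in that order (R = Rz(yaw) Ry(pitch) Rx(roll)).
In Python, from cell import env gives the robot as it stands.
- The arm moves only by the tool carry_out, never from a script. Its argument "series" is a list of rows, each a list of 5 numbers: the shift along the tool's x, y, z in m, then the turn about the tool's z in degrees, then the opening, from 0 (shut) to 1 (fully open). A call has 1 to 20 rows; each row is the pose to reach, as a shift and turn from the pose commanded when the call began, along the tool's axes at that moment; what a row does not reach only later rows make up. A row lasts 1/8 s, in which the tool goes at most 62.5 mm and 10.7 degrees, less where a joint would pass 70% of its speed; a pose out of reach is approached as far as the arm can. A call with a gripper value outside its range is refused whole. The fingers move at their own pace and stop on an object; the grip force is fixed at half the most. Time passes only in rows, so rows that repeat a pose let the fingers close. It gives the time, the measured TCP pose, the force, the opening and the grip force at its end, in the units of the state.
- env.state(): the state, without advancing time (a new reading comes with each control period).
- env.read_camera(name): name is "side" or "top"; returns (picture, depth): 480x640x3 uint8, red, green, blue; 480x640 float32, mm along the optical axis (not along the pixel's ray), 0 where there is no reading.
- env.get_calibration(name): a dict with "intrinsics" (3x3 intrinsics, pixels), "cam_to_world" (4x4, takes a point from camera to world coordinates). Camera axes: x right, y up, looking along -z (the intrinsics and any distortion apply to the point x, -y, -z); pixel columns grow to the right and rows downward; lengths in mm; the calibration is good to about 2 mm. A picture is of the moment at which its call begins. get_calibration takes no time and is no camera call.
- env.job_done(): hands the job in; it is judged then, once.
The state is a dict: "t": time; "joints": joint angles; "qvel": joint speeds; "tau": joint torques, N m; "eef_pos": TCP position; "tcp_rot": TCP orientation; "ft_force": force on the tool from outside, world axes, zero at the start; "moment": the same for the moment, N m; "opening": opening from 0.0 (shut) to 1.0 (fully open); "grip_force": force on a finger pad.
Only numpy, scipy, OpenCV 4.12 (cv2) and the standard library are available. Lean on these libraries where they do the work, as an engineer would, in place of code of your own. Each camera call takes 0.05 s, during which the arm holds its last target. There are 200 camera calls.

### The job

On the grey finish-comparator stand, turn the upper metal leaf (red tab) over its spine, pushing it with the fingertips only, so that it lies fully flat on the empty left side and shows the blue-tabbed leaf underneath. Turn it gently without flinging it, do not pinch it or press hard on it, leave the blue-tabbed leaf lying, do not shift or lift the stand, and leave the other things on the table where they are. Finish with the hand clear.

Things in the scene. Friction and masses are not known exactly. Their poses are not given: they have to be found in the camera images.
- comparator_stand: Low grey plinth on four feet, 108 (x) x 250 (y) x 38 mm high, 1.5 kg, loose on the table. Origin at the centre of its underside on the table; its x axis runs along the spine, away from the robot side; y to the left across both landing sides; z up. Both leaves lie on its right (-y) half at the start; the left (+y) half is empty. Its position and heading vary widely.
- spine (a point): Middle of the hinge axis of both leaves, 46 mm above the table over the stand's centre; the axis runs along the stand's x. Same axes as the stand.
- top_leaf (a joint): Angle of the upper leaf in rad: 0 lying flat on the right (-y) half, 1.57 standing upright, 3.14 lying flat on the left (+y) half (both are hard stops). Starts between 0 and 0.12. The hinge is stiff enough that the leaf stays wherever it is left and does not fall; about 1.5 N at the tab moves it. The leaf is an aluminium plate 98 (along the spine) x 100 x 4 mm, 13 to 113 mm from the axis, 80 g; at angle 0 its mid-plane is 3.5 mm above the axis.
- top_leaf_tab (a point): Centre of the upper leaf's red tab, a plate 44 (along the spine) x 32 x 4 mm that sticks out 43 mm beyond the leaf's front edge (towards -x of the stand, 38 mm beyond the plinth's front face), with nothing beneath it down to the table, 46 mm below. The centre is 70 mm in front of the stand's centre and 91 mm from the spine axis; the tab's free front end is 22 mm farther forward. The point turns with the leaf: its x axis along the spine, at angle 0 its axes are the stand's.
- lower_leaf (a joint): Angle of the lower leaf, same sense and size, lying at 0 beneath the upper one (mid-plane 3.5 mm below the axis). It must stay there.
- lower_leaf_tab (a point): Centre of the lower leaf's blue tab, same size as the red one, 70 mm in front of the stand's centre and 30 mm from the spine axis, so 29 mm of free gap lies between the two tabs.
- red_mount: Bystander: red round specimen mount, 32 mm wide, 18 mm high, loose, behind the stand; origin under its centre.
- cream_mount: Bystander: cream round specimen mount, 30 mm wide, 22 mm high, loose, in front of the middle of the stand; origin under its centre.
- magnifier: Bystander: black stand magnifier, 39 mm wide, 34 mm high, loose, right of the stand; origin under its centre.
- tin: Bystander: white tin with a yellow lid, 59 mm wide, 22 mm high, loose, left of the stand; origin under its centre.
- black_marker: Bystander: marker pen, white barrel and black cap, 136 mm long, 14 mm high, loose, nearer the robot and to the right; origin under its centre.

How it is judged:
By the outcome, as a careful person would: the job done as asked, in the order asked, and still so for the second after the job is handed in, with the robot touching nothing.
It also fails if it takes over 51 s, if anything falls off the work surface, if the arm or the gripper's body presses on something with over 40 N, if the wrist force passes 120 N, or if a joint passes its speed limit or range.

## Working session

There is one attempt and no reset: what is moved stays moved. The work goes in short steps, Python scripts to look and compute and a tool call to move; the robot and the scene stay as the last step left them, time stands still between calls to the robot, and variables do not carry over. Pictures are saved under pics/ and viewed, at most 10 in all, crops included, and the job is handed in when it is done.

Besides the shell and the picture viewer there is one more tool, called after "Call:" as name(argument=value, ...), one argument or row to a line, values as JSON. carry_out: Moves the arm, as the interface text tells. Its arguments: {"type":"object","properties":{"series":{"type":"array","items":{"type":"array","items":{"type":"number"}}}},"required":["series"]}

```bash
mkdir -p pics
cat > h.py <<'E'
import numpy as np, cv2
from cell import env
def cam(n):
    p,d=env.read_camera(n); c=env.get_calibration(n); return p,d,np.array(c["intrinsics"]),np.array(c["cam_to_world"]),c
def pts(d,K,T):
    v,u=np.mgrid[:480,:640]; P=np.stack([(u-K[0,2])/K[0,0]*d,-(v-K[1,2])/K[1,1]*d,-d],-1)
    return P@T[:3,:3].T+T[:3,3]
E
python3 - <<'E'
from h import *
for n in("top","side"):
    p,d,K,T,c=cam(n); cv2.imwrite(f"pics/{n}0.png",p[:,:,::-1]); print(n,c.keys(),K,T.round(3))
    W=pts(d,K,T); np.save(f"{n}0.npy",W)
    h=cv2.cvtColor(p,cv2.COLOR_RGB2HSV)
    for nm,m in(("red",((h[...,0]<8)|(h[...,0]>172))&(h[...,1]>130)&(h[...,2]>60)),("blue",(h[...,0]>100)&(h[...,0]<125)&(h[...,1]>130)&(h[...,2]>60))):
        k,l,s,ce=cv2.connectedComponentsWithStats(m.astype('uint8'))
        for i in range(1,k):
            if s[i,4]>40: print(nm,s[i],ce[i].round(1),np.median(W[(l==i)&(d>0)],0).round(1))
print(env.state())
E
```

```text
top dict_keys(['intrinsics', 'cam_to_world']) [[554.11781633   0.         312.38284956]
 [  0.         554.11781633 232.35207479]
 [  0.           0.           1.        ]] [[-2.000000e-02  9.830000e-01 -1.850000e-01  3.904920e+02]
 [-1.000000e+00 -1.700000e-02  1.800000e-02  2.031890e+02]
 [ 1.400000e-02  1.850000e-01  9.830000e-01  1.141793e+03]
 [ 0.000000e+00  0.000000e+00  0.000000e+00  1.000000e+00]]
red [387 133  13  22 178] [393.3 143.3] [755.9  23.9 119.6]
red [211 235  17  17 179] [219.2 243.2] [583.1 374.   17.3]
red [297 234  26  24 355] [309.6 245.5] [569.7 189.1  50.6]
blue [280 259  26  25 344] [292.6 271.3] [519.5 223.8  43.8]
blue [    0   354   640   126 45736] [248.9 409.5] [ 171.9  477.7 -840.5]
side dict_keys(['intrinsics', 'cam_to_world']) [[435.38384067   0.         322.28267536]
 [  0.         435.38384067 239.14673486]
 [  0.           0.           1.        ]] [[-5.10000e-01  5.85000e-01 -6.31000e-01  3.62720e+01]
 [-8.60000e-01 -3.44000e-01  3.76000e-01  5.14457e+02]
 [ 3.00000e-03  7.34000e-01  6.79000e-01  6.23796e+02]
 [ 0.00000e+00  0.00000e+00  0.00000
[... 815 characters left out ...]
8 476.2] [ 754.5  756.  -839.4]
{'t': 0.1, 'joints': array([-1.23361038e+00,  4.91485104e-01,  1.55936824e+00, -1.32907019e-05,
        1.09168586e+00, -1.05609491e-01]), 'qvel': array([-0.00044718, -0.00098087, -0.00154511,  0.00049647,  0.00073879,
        0.00033406]), 'tau': array([ 2.69572527e-03, -6.13623977e+01, -2.58605826e+01,  6.93962350e-02,
        4.70320252e-02, -5.35945594e-05]), 'eef_pos': array([ 267.79873693, -564.69545658,  404.23588263]), 'tcp_rot': array([-3.14065013e+00, -8.80566068e-05,  4.42801532e-01]), 'ft_force': array([-0.73994836, -0.39527067, -0.75432961]), 'moment': array([-0.01757508,  0.04254835,  0.01990061]), 'grip_force': 0.0, 'opening': 1.001033435802217}
```

View pics/top0.png

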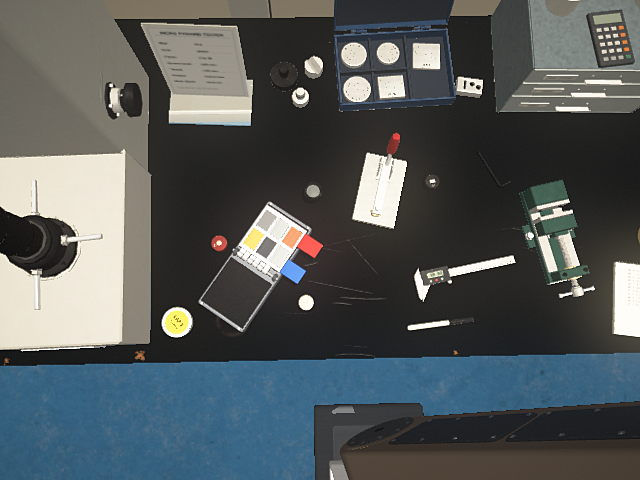

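View pics/side0.png

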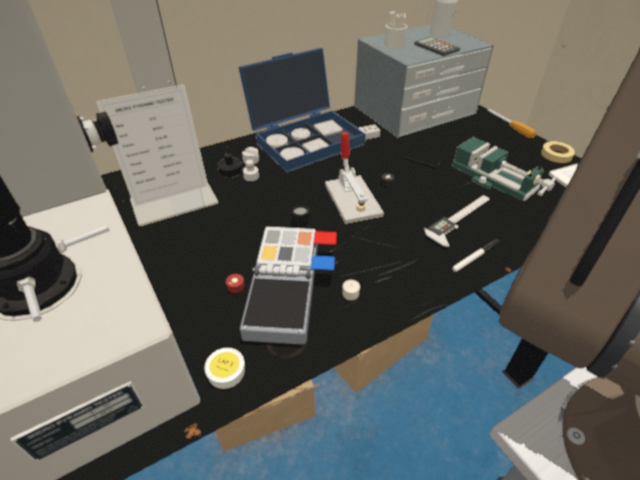

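The top view shows the stand tilted about 55°, with the red tab at (310,246), the blue tab at (293,271) and the empty left half at lower left. The side view agrees. Next I refine the stand pose and work out the first move.

```bash
cat >> h.py <<'E'
def stand_xy(P,c,yaw):
    r=np.asarray(P)[...,:2]-c; e=np.array([np.cos(yaw),np.sin(yaw)]); return np.stack([r@e, r@np.array([-e[1],e[0]])],-1)
E
python3 - <<'E'
from h import *
for n in("top","side"):
    W=np.load(n+"0.npy"); p=cv2.imread(f"pics/{n}0.png"); sat=cv2.cvtColor(p,cv2.COLOR_BGR2HSV)
    c=np.array([535.3,297.7]); S=stand_xy(W,c,np.radians(55.3))
    m=(abs(S[...,0])<75)&(abs(S[...,1])<145)&(W[...,2]>25)&(W[...,2]<65)
    tab=(S[...,0]<-52)&(S[...,1]<5)
    Q=W[m&~tab][:,:2].astype('float32'); print(n,cv2.minAreaRect(Q), np.percentile(S[m&~tab],[0.5,99.5],axis=0))
    for nm,lo,hi in(("red",-125,-62),("blue",-58,0)):
        k=m|((abs(S[...,0])<110)&(W[...,2]>35)&(W[...,2]<65)); k&=(S[...,0]<-60)&(S[...,0]>-110)&(S[...,1]>lo)&(S[...,1]<hi)
        print(nm,cv2.minAreaRect(W[k][:,:2].astype('float32')),np.percentile(S[k],[1,99],axis=0).round(1),np.median(W[k][:,2]))
E
```

```text
top ((535.0963134765625, 298.9396667480469), (108.65665435791016, 250.92027282714844), 55.112754821777344) [[ -52.64471109 -121.74112877]
 [  53.92617355  124.81513272]]
red ((565.843505859375, 184.51161193847656), (30.96286964416504, 32.183753967285156), 54.38737487792969) [[ -90.8 -104.6]
 [ -60.6  -73.9]] 50.58085881955765
blue ((515.823486328125, 219.33102416992188), (30.68260383605957, 31.978425979614258), 54.70954513549805) [[-90.7 -44.4]
 [-60.3 -13. ]] 43.870787467089485
side ((533.5667114257812, 301.73870849609375), (108.5798110961914, 247.74891662597656), 55.18203353881836) [[ -51.64116044 -109.46504863]
 [  55.01535747  126.53208511]]
red ((565.8309326171875, 185.3029022216797), (29.87042236328125, 32.794921875), 55.42198181152344) [[ -89.3 -105.3]
 [ -60.2  -73.2]] 51.22623756311691
blue ((515.4966430664062, 220.05117797851562), (29.96454429626465, 32.099449157714844), 59.75026321411133) [[-89.5 -43.9]
 [-60.5 -12.9]] 44.379345361772835
```

Call:
carry_out(
  series=[
    [0.2,-0.185,0,-10,0.475],
    [0.4,-0.37,0,-20,0.475],
    [0.591,-0.551,0,-29.7,0.475],
    [0.591,-0.551,0,-29.7,0.475],
    [0.591,-0.551,0,-29.7,0.475],
    [0.591,-0.551,0,-29.7,0.475],
    [0.591,-0.551,0,-29.7,0.475],
    [0.591,-0.551,0,-29.7,0.475],
    [0.591,-0.551,0,-29.7,0.475],
    [0.591,-0.551,0,-29.7,0.475],
    [0.591,-0.551,0,-29.7,0.475],
    [0.591,-0.551,0,-29.7,0.475],
    [0.591,-0.551,0,-29.7,0.475],
    [0.591,-0.551,0,-29.7,0.475],
    [0.591,-0.551,0,-29.7,0.475],
    [0.591,-0.551,0,-29.7,0.475],
    [0.591,-0.551,0.03,-29.7,0.475],
    [0.591,-0.551,0.06,-29.7,0.475],
    [0.591,-0.551,0.06,-29.7,0.475],
    [0.591,-0.551,0.06,-29.7,0.475],
  ],
)

```text
t: 2.6
eef_pos: [566.0, 185.8, 345.9]
tcp_rot: [3.141, -0.001, 0.96]
ft_force: [0.0, 0.2, 0.3]
opening: 0.476
grip_force: 0.0
```

Call:
carry_out(
  series=[
    [0,0,0.03,0,0.475],
    [0,0,0.06,0,0.475],
    [0,0,0.085,0,0.475],
    [0,0,0.085,0,0.475],
  ],
)

```text
t: 3.1
eef_pos: [565.9, 186.2, 259.7]
tcp_rot: [-3.141, 0.001, 0.961]
ft_force: [0.8, -0.9, 0.1]
opening: 0.474
grip_force: 0.0
```

Run:
```python
from h import *
o=[]
for n,(u,v) in(("top",(300,250)),("side",(320,225))):
    p,d,K,T,c=cam(n); o.append(cv2.resize(p[v-60:v+60,u-60:u+60,::-1],(390,390),interpolation=cv2.INTER_CUBIC))
cv2.imwrite("pics/a.png",np.hstack(o)); s=env.state(); print(s["eef_pos"],s["opening"])
```

```text
[566.15264352 186.3497882  261.21556826] 0.47745301574804344
```

View pics/a.png

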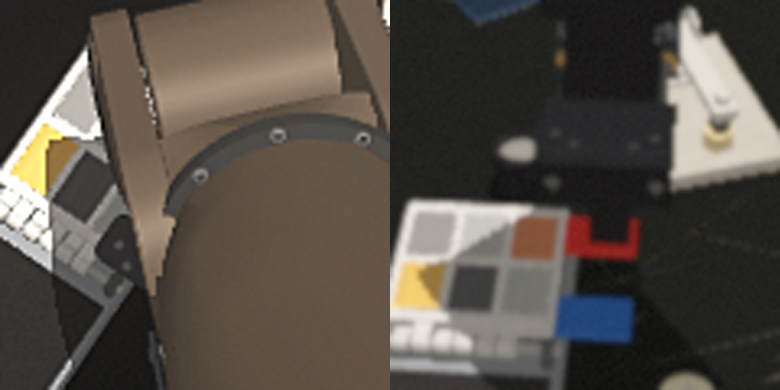

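Side crop: the near finger's tip is at about full-image (321–335, 240), in front of the red tab. I compare that with where it should project.

Run:
```python
from h import *
c=env.get_calibration("side");K=np.array(c["intrinsics"]);T=np.linalg.inv(np.array(c["cam_to_world"]))
e=env.state()["eef_pos"];a=.961
def pr(P):
    q=T[:3,:3]@P+T[:3,3]; return (K[0,0]*q[0]/-q[2]+K[0,2]).round(1),(K[1,1]*-q[1]/-q[2]+K[1,2]).round(1)
for x in(-10,10):
  for y in(-22.5,-34.5,22.5,34.5):
    P=e+np.array([np.cos(a)*x+np.sin(a)*y,np.sin(a)*x-np.cos(a)*y,-190]); print(x,y,pr(P))
```

```text
-10 -22.5 (np.float64(332.2), np.float64(238.4))
-10 -34.5 (np.float64(331.8), np.float64(242.7))
-10 22.5 (np.float64(333.6), np.float64(222.8))
-10 34.5 (np.float64(333.9), np.float64(218.8))
10 -22.5 (np.float64(321.6), np.float64(237.8))
10 -34.5 (np.float64(321.1), np.float64(242.2))
10 22.5 (np.float64(323.3), np.float64(222.3))
10 34.5 (np.float64(323.8), np.float64(218.3))
```

Call:
carry_out(
  series=[
    [0,0,0.016,0,0.475],
    [0,0,0.032,0,0.475],
    [0,-0.001,0.032,0,0.475],
    [0,-0.002,0.032,0,0.475],
    [0,-0.003,0.032,0,0.475],
    [0,-0.003,0.032,0,0.475],
  ],
)

```text
t: 3.95
eef_pos: [563.3, 188.2, 228.0]
tcp_rot: [3.141, -0.0, 0.961]
ft_force: [0.3, -0.7, 0.1]
opening: 0.472
grip_force: 0.0
```

Call:
carry_out(
  series=[
    [0,-0.001,0,0,0.475],
    [0,-0.002,0,0,0.475],
    [0,-0.002,0,0,0.475],
  ],
)

```text
t: 4.32
eef_pos: [561.9, 189.1, 227.9]
tcp_rot: [3.141, -0.0, 0.961]
ft_force: [2.1, -3.0, -0.2]
opening: 0.477
grip_force: 1.9
```

Call:
carry_out(
  series=[
    [0,-0.0005,0,0,0.475],
    [0,-0.001,0,0,0.475],
    [0,-0.001,0,0,0.475],
  ],
)

```text
t: 4.7
eef_pos: [561.4, 189.3, 227.9]
tcp_rot: [3.14, -0.001, 0.961]
ft_force: [4.0, -6.1, -0.9]
opening: 0.476
grip_force: 3.9
```

Call:
carry_out(
  series=[
    [0,0,-0.002,0,0.475],
    [0,0,-0.004,0,0.475],
    [0,0,-0.006,0,0.475],
    [0,-0.0002,-0.008,0,0.475],
    [0,-0.0004,-0.01,0,0.475],
  ],
)

```text
t: 5.32
eef_pos: [560.9, 189.7, 237.9]
tcp_rot: [3.14, -0.001, 0.961]
ft_force: [4.6, -5.3, -0.9]
opening: 0.475
grip_force: 3.0
```

Run:
```python
from h import *
n,(u,v)="side",(320,240)
p,d,K,T,c=cam(n); cv2.imwrite("pics/b.png",cv2.resize(p[v-60:v+60,u-80:u+80,::-1],(800,600),interpolation=cv2.INTER_CUBIC))
W=pts(d,K,T);S=stand_xy(W,np.array([535.5,298.8]),np.radians(55.1)); 
h=cv2.cvtColor(p,cv2.COLOR_RGB2HSV)
m=((h[...,0]<8)|(h[...,0]>172))&(h[...,1]>130)&(abs(S[...,0])<100)&(abs(S[...,1])<125)
y=-S[m][:,1];z=W[m][:,2]; k=(y>73)&(y<109)
print(len(y),np.c_[S[m],z][::6].round(0).tolist())
print(np.degrees(np.median(np.arctan2(z[k]-51.5,y[k]))))
print(env.state()["ft_force"])
```

```text
213 [[-57.0, -2.0, 128.0], [-58.0, -72.0, 58.0], [100.0, -31.0, -1.0], [93.0, -29.0, -0.0], [92.0, -9.0, 18.0], [99.0, -6.0, 18.0], [88.0, -7.0, 18.0], [90.0, -5.0, 17.0], [83.0, -21.0, 0.0], [84.0, -20.0, -2.0], [77.0, 1.0, 19.0], [76.0, 3.0, 19.0], [77.0, 3.0, 16.0], [79.0, 7.0, 18.0], [90.0, 9.0, 16.0], [78.0, 10.0, 19.0], [91.0, 13.0, 17.0], [80.0, 12.0, 18.0], [98.0, 17.0, 18.0], [87.0, 16.0, 19.0], [77.0, 11.0, 14.0], [93.0, 19.0, 18.0], [83.0, 15.0, 16.0], [76.0, 3.0, 2.0], [88.0, 20.0, 17.0], [79.0, 14.0, 11.0], [91.0, 21.0, 16.0], [82.0, 15.0, 10.0], [96.0, 19.0, 10.0], [85.0, 19.0, 11.0], [99.0, 19.0, 7.0], [88.0, 17.0, 6.0], [99.0, 18.0, 4.0], [87.0, 20.0, 6.0], [95.0, 20.0, 2.0], [85.0, 18.0, 1.0]]
3.5643856444917894
[ 2.80458056 -5.38096329  0.44440875]
```

View pics/b.png

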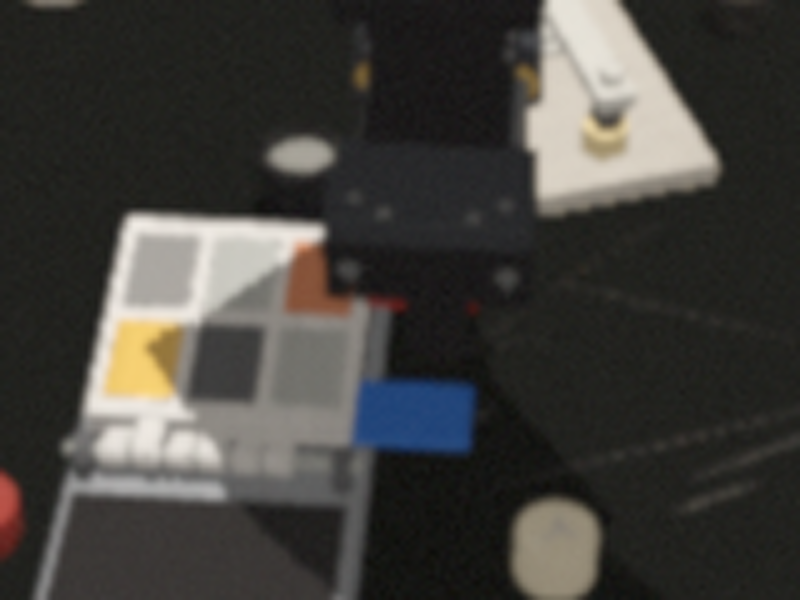

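The side view shows the leaf with the red tab mostly hidden by the gripper. I get its tilt from depth on the leaf's visible face.

```bash
cat >> h.py <<'E'
def leaf(n="side"):
    p,d,K,T,c=cam(n); W=pts(d,K,T);S=stand_xy(W,np.array([535.5,298.8]),np.radians(55.1))
    m=(S[...,0]>-40)&(S[...,0]<45)&(S[...,1]<-20)&(S[...,1]>-112)&(W[...,2]>35)&(W[...,2]<110)&(d>0)
    y=-S[m][:,1];z=W[m][:,2]-46
    a=np.polyfit(y,z,1); return m.sum(),np.degrees(np.arctan(a[0])),a[1],np.std(z-np.polyval(a,y))
E
python3 - <<'E'
from h import *
print(leaf())
W=np.load("side0.npy");S=stand_xy(W,np.array([535.5,298.8]),np.radians(55.1))
m=(S[...,0]>-40)&(S[...,0]<45)&(S[...,1]<-20)&(S[...,1]>-112)&(W[...,2]>35)&(W[...,2]<110)
print(np.polyfit(-S[m][:,1],W[m][:,2]-46,1))
E
```

```text
(np.int64(1521), np.float64(5.3344695207761275), np.float64(6.2225730638357994), np.float64(1.0971089744248896))
[-5.04220940e-03  6.23535581e+00]
```

Call:
carry_out(
  series=[
    [0,-0.0004,-0.0041,0,0.475],
    [0,-0.0012,-0.0087,0,0.475],
    [0,-0.0021,-0.0133,0,0.475],
    [0,-0.0033,-0.0178,0,0.475],
    [0,-0.0047,-0.0223,0,0.475],
    [0,-0.0063,-0.0267,0,0.475],
  ],
)

```text
t: 6.18
eef_pos: [555.5, 193.5, 264.8]
tcp_rot: [3.141, -0.0, 0.961]
ft_force: [3.7, -4.1, 1.1]
opening: 0.475
grip_force: 2.4
```

Run:
```python
from h import *
print(leaf())
```

```text
(np.int64(1813), np.float64(20.041810182955004), np.float64(6.773348793456854), np.float64(1.4152111057250538))
```

Call:
carry_out(
  series=[
    [0,-0.0021,-0.0052,0,0.475],
    [0,-0.0045,-0.0103,0,0.475],
    [0,-0.0071,-0.0152,0,0.475],
    [0,-0.0101,-0.02,0,0.475],
    [0,-0.0132,-0.0246,0,0.475],
    [0,-0.0166,-0.0291,0,0.475],
    [0,-0.0202,-0.0333,0,0.475],
    [0,-0.0241,-0.0374,0,0.475],
    [0,-0.0281,-0.0413,0,0.475],
    [0,-0.0324,-0.0449,0,0.475],
    [0,-0.0368,-0.0484,0,0.475],
    [0,-0.0414,-0.0515,0,0.475],
    [0,-0.0462,-0.054,0,0.475],
  ],
)

```text
t: 7.85
eef_pos: [517.1, 220.4, 318.5]
tcp_rot: [-3.141, 0.0, 0.961]
ft_force: [2.7, -1.0, 1.1]
opening: 0.477
grip_force: 0.9
```

```bash
cat >> h.py <<'E'
def red(n="side",name=None):
    p,d,K,T,c=cam(n); W=pts(d,K,T);S=stand_xy(W,np.array([535.5,298.8]),np.radians(55.1)); h=cv2.cvtColor(p,cv2.COLOR_RGB2HSV)
    m=((h[...,0]<8)|(h[...,0]>172))&(h[...,1]>130)&(S[...,0]<-50)&(S[...,0]>-100)&(abs(S[...,1])<125)&(d>0)&(W[...,2]>30)
    if name: cv2.imwrite(name,p[120:360,160:480,::-1])
    return np.c_[S[m],W[m][:,2]]
E
python3 - <<'E'
from h import *
r=red("side","pics/c.png"); print(len(r),np.median(r,0),np.percentile(r,[5,95],axis=0))
E
```

```text
97 [-62.38486645 -34.99329653 123.65606544] [[-90.33663343 -40.0394172  116.72908995]
 [-51.84448126  52.97682164 208.71387511]]
```

View pics/c.png

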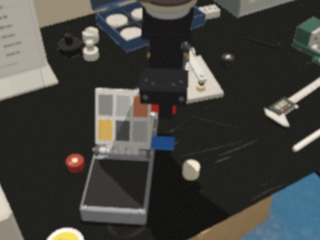

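Call:
carry_out(
  series=[
    [0,-0.0041,-0.001,0,0.475],
    [0,-0.0083,-0.002,0,0.475],
    [0,-0.0126,-0.003,0,0.475],
    [0,-0.017,-0.004,0,0.475],
    [0,-0.0214,-0.005,0,0.475],
    [0,-0.0259,-0.006,0,0.475],
    [0,-0.0305,-0.007,0,0.475],
    [0,-0.0351,-0.008,0,0.475],
    [0,-0.0397,-0.0085,0,0.475],
    [0,-0.0444,-0.0085,0,0.475],
    [0,-0.049,-0.0085,0,0.475],
    [0,-0.0537,-0.0085,0,0.475],
    [0,-0.0577,-0.0084,0,0.475],
    [0,-0.0616,-0.008,0,0.475],
    [0,-0.0656,-0.0075,0,0.475],
    [0,-0.0695,-0.0068,0,0.475],
    [0,-0.0734,-0.006,0,0.475],
    [0,-0.0772,-0.005,0,0.475],
  ],
)

```text
t: 10.15
eef_pos: [453.9, 264.4, 323.3]
tcp_rot: [3.142, 0.0, 0.961]
ft_force: [0.1, -0.1, 0.3]
opening: 0.474
grip_force: 0.2
```

Run:
```python
from h import *
r=red("side","pics/d.png"); print(len(r),np.median(r,0),np.percentile(r,[5,95],axis=0))
e=env.state()["eef_pos"];print(stand_xy(e,np.array([535.5,298.8]),np.radians(55.1)),e)
```

```text
return _methods._mean(a, axis=axis, dtype=dtype,
  ret = um.true_divide(
Traceback (most recent call last):
IndexError: index -1 is out of bounds for axis 0 with size 0
```

View pics/d.png

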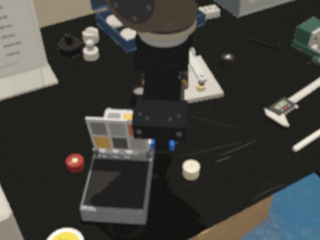

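The leaf looks upright, with its patches foreshortened at crop (125,130); the gripper hides the red tab. I check the angle with a depth fit.

```bash
cat >> h.py <<'E'
def up(n="side"):
    p,d,K,T,c=cam(n); W=pts(d,K,T);S=stand_xy(W,np.array([535.5,298.8]),np.radians(55.1))
    m=(S[...,0]>-30)&(S[...,0]<45)&(abs(S[...,1])<118)&(W[...,2]>65)&(W[...,2]<165)&(d>0)
    y=S[m][:,1];z=W[m][:,2]-46
    return m.sum(),np.percentile(np.c_[y,z],[2,25,50,75,98],axis=0).round(1).tolist(),np.polyfit(z,y,1)
E
python3 - <<'E'
from h import *
print(up("side"),up("top"))
e=env.state()["eef_pos"];print(stand_xy(e,np.array([535.5,298.8]),np.radians(55.1)),e)
E
```

```text
(np.int64(1235), [[12.4, 21.6], [18.8, 44.7], [25.4, 69.5], [31.4, 92.5], [35.0, 108.3]], array([0.25710656, 7.30692728])) (np.int64(191), [[8.9, 22.5], [16.1, 49.5], [23.5, 76.6], [29.6, 98.7], [34.9, 108.9]], array([0.28281602, 2.08061464]))
[-74.84208354  47.17186109] [453.99132038 264.40731046 323.31480204]
```

Call:
carry_out(
  series=[
    [0,-0.006,0.002,0,0.475],
    [0,-0.0119,0.0043,0,0.475],
    [0,-0.0176,0.0071,0,0.475],
    [0,-0.0232,0.0103,0,0.475],
    [0,-0.0284,0.0139,0,0.475],
    [0,-0.0334,0.0177,0,0.475],
    [0,-0.0382,0.0219,0,0.475],
    [0,-0.0426,0.0265,0,0.475],
    [0,-0.0466,0.0314,0,0.475],
    [0,-0.0504,0.0365,0,0.475],
    [0,-0.0538,0.0419,0,0.475],
    [0,-0.0568,0.0475,0,0.475],
    [0,-0.0594,0.0533,0,0.475],
    [0,-0.0615,0.0593,0,0.475],
    [0,-0.0633,0.0653,0,0.475],
    [0,-0.0646,0.0716,0,0.475],
    [0,-0.0653,0.0763,0,0.475],
    [0,-0.0658,0.0811,0,0.475],
    [0,-0.0658,0.0811,0,0.475],
  ],
)

```text
t: 12.68
eef_pos: [400.2, 301.9, 242.0]
tcp_rot: [-3.141, 0.001, 0.961]
ft_force: [-0.1, -0.5, 0.3]
opening: 0.476
grip_force: 0.0
```

Run:
```python
from h import *
r=red("side","pics/e.png"); print(len(r),np.median(r,0) if len(r) else 0)
p,d,K,T,c=cam("side"); W=pts(d,K,T);S=stand_xy(W,np.array([535.5,298.8]),np.radians(55.1))
m=(abs(S[...,0])<40)&(S[...,1]>20)&(S[...,1]<118)&(W[...,2]>30)&(W[...,2]<110)&(d>0)
print(m.sum(),np.polyfit(S[m][:,1],W[m][:,2]-46,1))
s=env.state();e=s["eef_pos"];print(stand_xy(e,np.array([535.5,298.8]),np.radians(55.1)),e,s["ft_force"])
```

```text
0 0
1825 [-0.01239512 -0.17684433]
[-74.77611894 112.71336491] [400.27507445 301.9607124  242.32758194] [ 0.90576092  0.44715751 -0.29539884]
```

View pics/e.png

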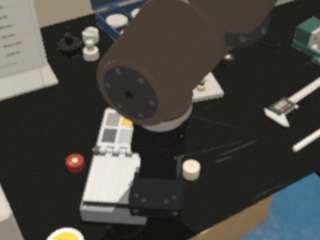

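Call:
carry_out(
  series=[
    [0,0,0.002,0,0.475],
    [0,0,0.004,0,0.475],
    [0,0,0.006,0,0.475],
    [0,0,0.006,0,0.475],
  ],
)

```text
t: 13.28
eef_pos: [400.2, 302.0, 236.1]
tcp_rot: [-3.142, 0.0, 0.961]
ft_force: [0.0, -0.2, 0.9]
opening: 0.476
grip_force: 0.0
```

Call:
carry_out(
  series=[
    [0,0,0.0005,0,0.475],
    [0,0,0.001,0,0.475],
    [0,0,0.001,0,0.475],
  ],
)

```text
t: 13.65
eef_pos: [400.2, 302.0, 235.3]
tcp_rot: [3.142, 0.0, 0.961]
ft_force: [0.4, 0.2, 0.6]
opening: 0.478
grip_force: 0.0
```

Call:
carry_out(
  series=[
    [0,0,0.0005,0,0.475],
    [0,0,0.001,0,0.475],
    [0,0,0.001,0,0.475],
  ],
)

```text
t: 14.02
eef_pos: [400.2, 302.0, 234.7]
tcp_rot: [3.141, -0.0, 0.961]
ft_force: [-2.5, -1.5, 7.2]
opening: 0.474
grip_force: 3.3
```

Firm contact at the flat height, so the leaf is on its stop. I'll retreat up and away.

Call:
carry_out(
  series=[
    [0,0,-0.02,0,0.475],
    [0,0,-0.06,0,0.475],
    [0,0,-0.11,0,0.475],
    [0,0,-0.16,0,0.475],
    [-0.05,0,-0.16,0,0.475],
    [-0.1,0.03,-0.16,0,0.475],
    [-0.15,0.06,-0.16,0,0.475],
    [-0.2,0.1,-0.16,0,0.475],
    [-0.25,0.14,-0.16,0,0.475],
    [-0.3,0.18,-0.16,0,0.475],
    [-0.3,0.18,-0.16,0,0.475],
    [-0.3,0.18,-0.16,0,0.475],
    [-0.3,0.18,-0.16,0,0.475],
    [-0.3,0.18,-0.16,0,0.475],
  ],
)

```text
t: 15.78
eef_pos: [376.0, -45.9, 394.3]
tcp_rot: [3.142, 0.0, 0.964]
ft_force: [0.6, -0.0, -0.1]
opening: 0.471
grip_force: 0.0
```

Run:
```python
from h import *
o=[]
for n in("top","side"):
    p,d,K,T,c=cam(n); W=pts(d,K,T);S=stand_xy(W,np.array([535.5,298.8]),np.radians(55.1))
    o.append(p[140:380,160:480,::-1])
    for lo,hi in((20,110),(-110,-20)):
        m=(abs(S[...,0])<40)&(S[...,1]>lo)&(S[...,1]<hi)&(W[...,2]>30)&(W[...,2]<110)&(d>0)
        print(n,m.sum(),np.polyfit(S[m][:,1],W[m][:,2]-46,1).round(3),W[m][:,2].mean()-46)
    m=(abs(S[...,0])<75)&(abs(S[...,1])<145)&(W[...,2]>25)&(W[...,2]<65)&(S[...,0]>-56); print(cv2.minAreaRect(W[m][:,:2].astype('float32')))
cv2.imwrite("pics/f.png",np.hstack(o))
s=env.state();print(s["eef_pos"],s["ft_force"])
```

```text
top 1854 [-0.003 -2.023] -2.2277633351732504
top 1744 [ 0.003 -1.333] -1.558864526849021
((534.1751708984375, 298.654541015625), (110.19282531738281, 250.10008239746094), 55.061981201171875)
side 1940 [ 0.    -1.584] -1.5733302454890037
side 1342 [ 1.000e-03 -1.007e+00] -1.082700813902342
((534.3687744140625, 299.3706970214844), (111.28214263916016, 251.36801147460938), 55.37646484375)
[376.02128255 -46.17870817 394.32926168] [-0.31486572  0.63448177 -0.18891859]
```

View pics/f.png

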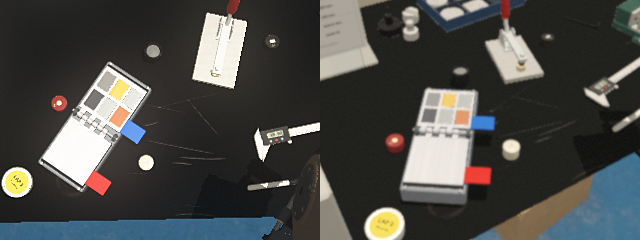

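Both views show the red-tabbed leaf flat on the left (red tab at crop (98,184) in the top view). The blue-tabbed leaf lies flat on the right, the stand hasn't moved, and the hand is clear.

```bash
python3 -c "
from cell import env
print(env.job_done())"
```

```text
the job is handed in; nothing more can be done
None
```

The red-tabbed leaf now lies flat on the left side with the blue-tabbed leaf showing and still flat; the stand and the other things look unmoved in the final pictures, the hand is clear, and the job is handed in at about 16 s of the 51 s allowed.

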